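# Dry a drain plug in the parts dryer

## Robot

A 6-joint arm with a two-finger parallel gripper is mounted at the origin on the work surface. World frame = base frame: x ahead of the robot, y to its left, z up, the work surface at z = 0. Lengths are in m, angles in degrees, forces in N, time in s.
With the tool pointing down it reaches from about 0.375 to 0.925 m from the base axis. Payload 5.7 kg.
Tool frame: the origin (TCP) lies midway between the tips of the shut fingers; the grasp point (between the pads) lies 19 mm behind it; z points along the fingers, y is the line along which they close (so a half turn about z gives the same grasp; the last joint's range is limited). The gripper opens to 88 mm and grips with 3 to 60 N. Pads are 20 mm wide; open, the fingers measure 115 mm over their backs; the gripper's body (75 mm by 178 mm) begins 61 mm behind the grasp point.
Start: joints at [-83.027, 20.558, 86.54, -0, 72.909, -6.595], TCP at [0.141, -0.583, 0.223] pointing down, gripper open.
Joint ranges: [-170.27, 170.27], [-57.76, 135], [12.27, 136.19], [-55.21, 235.2], [11.17, 155.16], [-170.74, 170.74]. Speed limits (degrees/s): [136.94, 136.94, 180, 180, 180, 180].

## Interface

Orientations are given as a 3x3 rotation matrix whose columns are the frame's x, y, z axes.
In Python, from rig import get_state, grab_frame, camera_model, close_job gives the robot as it stands. The module is installed in compiled form; this text tells all that it offers.
- The arm moves only by the tool apply_moves, never from a script. Its argument "steps" is a list of rows, each an object of numbers: "dx", "dy", "dz": the shift along the world's x, y, z in mm; "ax", "ay", "az": the turn, a rotation vector about the world's x, y, z in rad; "jaw": the finger opening in mm, from 0 to 87.8. In form: [{"dx": .., "dy": .., "dz": .., "ax": .., "ay": .., "az": .., "jaw": ..}, ...]. A call has 1 to 10 rows; each row shifts and turns the commanded pose from where the row before left it; what a row does not reach is not made up. A row lasts 1/8 s, in which the tool goes at most 62.5 mm and 10.7 degrees, less where a joint would pass 70% of its speed; a pose out of reach is approached as far as the arm can. A call is refused whole if a number of a shift passes 62.5 or a number of a turn 0.188, either way. A call with a gripper value outside its range is refused whole. The fingers move at their own pace and stop on an object; the grip force is fixed at half the most. Time passes only in rows, so rows that do not move let the fingers close. It gives the time, the measured TCP pose, the force, the opening and the grip force at its end, in the units of the state.
- get_state(): the state, without advancing time (a new reading comes with each control period).
- grab_frame(name): name is "scene" or "top"; returns the picture (420x560x3 uint8, blue, green, red); there is no depth.
- camera_model(name): a dict with "camera_matrix" (3x3 intrinsics, pixels), "rvec" (rotation vector, rad) and "tvec" (3), from world to camera coordinates, as OpenCV has them. Camera axes: x right, y down, z forward; pixel columns grow to the right and rows downward; lengths in m; the calibration is good to about 2 mm. A picture is of the moment at which its call begins. camera_model takes no time and is no camera call.
- close_job(): hands the job in; it is judged then, once.
The state is a dict: "time": time; "joint_pos": joint angles; "joint_velocities": joint speeds; "effort": joint torques, N m; "tcp_pos": TCP position; "eef_rot": TCP orientation; "ft_force": force on the tool from outside, world axes, zero at the start; "moment": the same for the moment, N m; "opening": opening from 0.0 (shut) to 1.0 (fully open); "grasp_force": force on a finger pad.
Only numpy, scipy, OpenCV 4.12 (cv2) and the standard library are available. Lean on these libraries where they do the work, as an engineer would, in place of code of your own. Each camera call takes 0.05 s, during which the arm holds its last target. There are 200 camera calls.

## Task

The larger of the two brass drain plugs has just been washed: set it in the open parts-drying box, then ease the box's spring lid shut, keeping hold of it until it is down so that it does not snap closed. Only once the lid is shut, pull the black start knob all the way up and let it go back down slowly instead of letting it snap back. Leave everything else on the bench where it is.

Things in the scene. Friction and masses are not known exactly. Their poses are not given: they have to be found in the camera images.
- plug_large: The larger brass drain plug, loose, standing head down, threaded shank up; about 220 g (varies). Hexagonal head 36 mm across corners and 12 mm high, round shank 24 mm in diameter above it, 48 mm tall overall. Origin: centre of the underside of the head; z points up along the shank. Stands to the left or to the right, in front of the drying box
- plug_small: The smaller brass drain plug, loose, same shape: head 22 mm across and 8 mm high, shank 14 mm in diameter, 30 mm tall. Origin: centre of the head's underside. To be left alone
- dryer_in (a point): Centre of the inner floor of the drying box, a grey steel open-topped box fixed to the bench: outside 150 mm (its x, front to back) by 220 mm (its y) by 75 mm high, walls and floor 4 mm thick (inner floor 4 mm above the bench). The box's x axis points away from the robot, from the front wall to the hinge, turned by up to 0.25 rad; z up
- lid_hinge (a point): Point on the lid's hinge axis, mid-length, on the top edge of the box's far wall, 75 mm above the bench and 75 mm behind the box's centre. Axes as the box; the hinge axis is its y. The lid spring, a thin rod, runs beside the box, 13 mm out at its left (+y) end near the hinge, and reaches 35 mm behind the box
- lid_bar (a point): Middle of the lid's bar handle: round dark steel bar, 12 mm thick, 120 mm long, parallel to the hinge and 190 mm from it, held by a rod at each end, 40 mm beyond the free edge of the lid (plate 220 mm wide, 4 mm thick). Lid open: it is the top of the lid, about 265 mm up. Shut: 77 mm up, in front of the box, 34 mm clear of it. x along the lid from bar to hinge, y along the bar
- lid (a joint): Lid angle in rad: 0 shut, 1.68 open against its stop, as at the start. An over-centre spring holds it open: closing takes about 2 N at the bar down to about 1.25 rad; below that spring and weight drive it shut ever harder, up to about 4.5 N at the bar; let go there, it slams. No latch
- knob_head (a point): Middle of the start knob's head, on its axis: round, upright, black plastic, 26 to 28 mm in diameter with a 32 mm rim near the top, 29 mm high (from 15 mm below this point to 14 mm above). It stands on a fixed grey switch box, 70 x 70 x 55 mm high with a 90 mm foot plate, left or right of the drying box. At rest this point is 80 mm above the bench and the knob's underside 10 mm above the switch box
- knob (a joint): How far the start knob is pulled up, in m: 0 down at rest, 0.015 up against its stop. A spring pulls it down: 3.5 N at rest, about 9 N at the top. It does not latch: let go, it snaps back
- hub: Bronze propeller hub, 66 mm across its body, 98 mm over its three blade stubs, 60 mm high, loose, on the side opposite the switch box. Origin: centre of its underside. Bystander
- impeller: Black rubber impeller with six vanes, 66 mm across, 22 mm high, loose, in front of the drying box. Origin: centre of its underside. Bystander
- gauge_case: Chrome feeler gauge case, 95 x 24 x 14 mm, lying, loose, in front of the drying box. Origin: centre of its underside, x along it. Bystander
- socket: Red plastic spark plug socket, 26 mm in diameter, 50 mm high, standing, loose, in front of the drying box. Origin: centre of its underside. Bystander
- spanner: Steel spanner lying behind the drying box, loose. Origin at its middle, x along it. Bystander
- grease: Grey jar with a steel cap, 70 mm in diameter, 70 mm high, loose, far side. Origin: centre of its underside. Bystander

How it is judged:
By the outcome, as a careful person would: the job done as asked, in the order asked, and still so for the second after the job is handed in, with the robot touching nothing.
It also fails if it takes over 72 s, if anything falls off the work surface, if the arm or the gripper's body presses on something with over 40 N, if the wrist force passes 120 N, or if a joint passes its speed limit or range.

## Working session

There is one attempt and no reset: what is moved stays moved. The work goes in short steps, Python scripts to look and compute and a tool call to move; the robot and the scene stay as the last step left them, time stands still between calls to the robot, and variables do not carry over. Pictures are saved under pics/ and viewed, at most 10 in all, crops included, and the job is handed in when it is done.

Besides the shell and the picture viewer there is one more tool, called after "Emit:" as name(argument=value, ...), one argument or row to a line, values as JSON. apply_moves: Moves the arm, as the interface text tells. Its arguments: {"type":"object","properties":{"steps":{"type":"array","items":{"type":"object","properties":{"dx":{"type":"number"},"dy":{"type":"number"},"dz":{"type":"number"},"ax":{"type":"number"},"ay":{"type":"number"},"az":{"type":"number"},"jaw":{"type":"number"}}}}},"required":["steps"]}

```bash
mkdir -p pics
cat > h.py <<'E'
import numpy as np,cv2
from rig import *
def cam(n):
    m=camera_model(n);return np.array(m["camera_matrix"],float),np.array(m["rvec"],float),np.array(m["tvec"],float)
def back(n,u,v,z):
    K,r,t=cam(n);R=cv2.Rodrigues(r)[0];d=R.T@np.linalg.inv(K)@[u,v,1];c=-R.T@t.ravel()
    return c+d*(z-c[2])/d[2]
def proj(n,P):
    K,r,t=cam(n);return cv2.projectPoints(np.array(P,float).reshape(-1,1,3),r,t,K,None)[0].reshape(-1,2)
E
python3 - <<'E'
from h import *
for n in("scene","top"):
    f=grab_frame(n);cv2.imwrite(f"pics/{n}0.png",cv2.resize(f,(784,588),interpolation=cv2.INTER_CUBIC))
    cv2.imwrite(f"pics/{n}0raw.png",f)
    K,r,t=cam(n);R=cv2.Rodrigues(r)[0];print(n,K.round(1).tolist(),(-R.T@t.ravel()).round(3),R.round(2).tolist())
s=get_state();print(s["time"],s["tcp_pos"],np.round(s["eef_rot"],3).tolist(),s["opening"])
E
```

```text
scene [[489.5, 0.0, 277.3], [0.0, 489.5, 208.5], [0.0, 0.0, 1.0]] [0.971 0.692 0.647] [[-0.86, 0.52, -0.02], [0.31, 0.48, -0.82], [-0.41, -0.71, -0.57]]
top [[391.1, 0.0, 281.0], [0.0, 391.1, 206.3], [0.0, 0.0, 1.0]] [0.495 0.005 0.915] [[0.02, -1.0, -0.01], [-1.0, -0.02, -0.07], [0.07, 0.02, -1.0]]
0.1 [ 0.14067675 -0.58262789  0.22188731] [[0.972, 0.235, -0.0], [0.235, -0.972, 0.002], [0.0, -0.002, -1.0]] 1.0008862904754714
```

View pics/scene0.png

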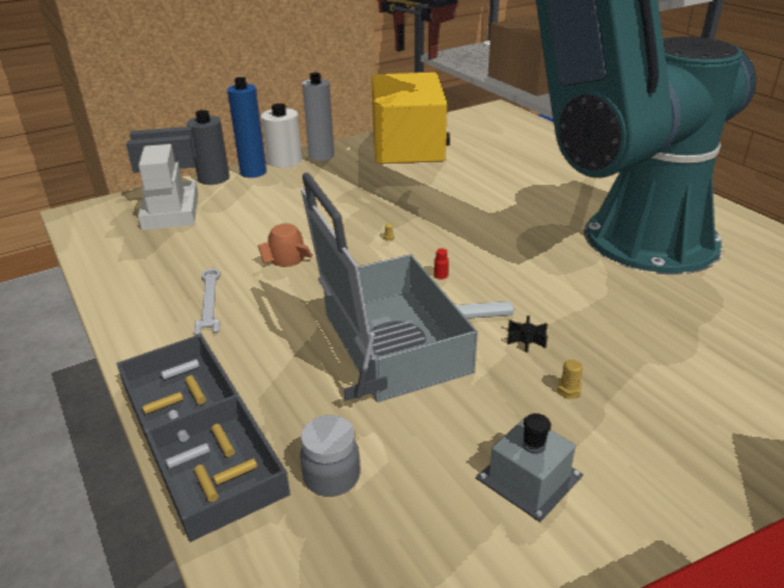

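View pics/top0.png

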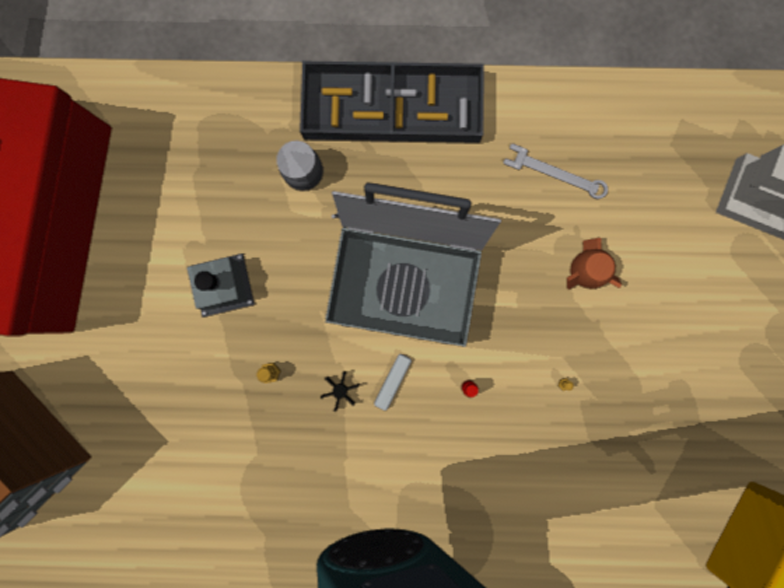

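The scene view shows the large plug at (571,380), the knob at (537,430) and the open box at about (400,330), with the lid bar at (325,205). In the top view (1.4x scale) the plug is at (268,373), the knob at (206,281), the bar runs from (367,187) to (468,208), and the box's front edge from (328,322) to (466,344). The gauge case, impeller and socket are in front of the box. I'll zoom in to measure more precisely.

Run:
```python
from h import *
T=cv2.imread("pics/top0raw.png");S=cv2.imread("pics/scene0raw.png")
def crop(I,x,y,w,h,k):
    c=cv2.resize(I[y:y+h,x:x+w],None,fx=k,fy=k,interpolation=cv2.INTER_CUBIC)
    for i in range(0,w,10):
        cv2.line(c,(i*k,0),(i*k,6),(0,0,255),1); 
        if i%20==0: cv2.putText(c,str(x+i),(i*k,16),0,.35,(0,0,255),1)
    for i in range(0,h,10):
        cv2.line(c,(0,i*k),(6,i*k),(0,0,255),1)
        if i%20==0: cv2.putText(c,str(y+i),(8,i*k+4),0,.35,(0,0,255),1)
    return c
a=np.hstack([crop(T,125,175,80,100,5)[:300],crop(S,335,240,80,120,5)[:300]])
b=np.hstack([crop(T,160,240,80,60,5),crop(S,335,290,80,60,5)])
cv2.imwrite("pics/m1.png",np.vstack([a,b]))
c=np.hstack([crop(T,225,120,133,140,3)[:,:399],crop(S,205,115,133,170,3)[:420]])
cv2.imwrite("pics/m2.png",c)
```

```text
(no output)
```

View pics/m1.png

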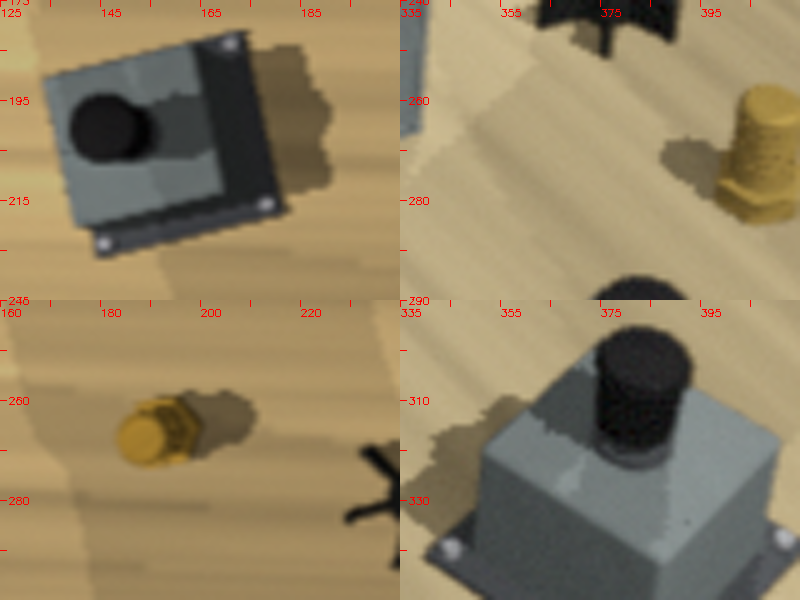

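View pics/m2.png

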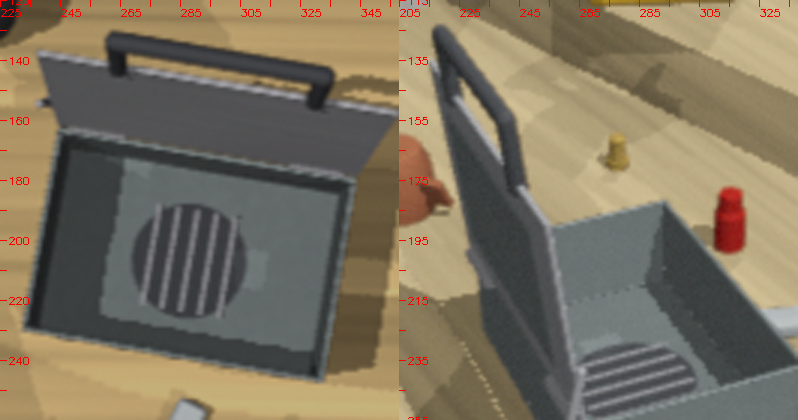

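The montage gives raw-pixel positions. In the top view the plug's shank top is at (188,268), the knob at (146,200.6), the box's rim corners at (233,229), (332,246), (343,180) and (246,163), and the bar's ends at (262,134) and (335,145). In the scene view the plug's top is at (409,260.6), the knob's top at (383.6,301.5), and the bar's ends at (217.7,126) and (242.3,154).

Run:
```python
from h import *
def tri(a,b):
    Ps=[]
    for n in("top","scene"):
        K,r,t=cam(n);Ps.append(K@np.c_[cv2.Rodrigues(r)[0],t.ravel()])
    X=cv2.triangulatePoints(Ps[0],Ps[1],np.array(a,float),np.array(b,float)).ravel();return X[:3]/X[3]
p=lambda *a:print(*[x.round(4) if hasattr(x,'round') else x for x in a])
p("plug",back("top",188,268.2,.048),back("scene",409.2,260.6,.048),tri((188,268.2),(409.2,260.6)))
p("knob",back("top",146,200.6,.091),back("scene",383.6,301.5,.094),tri((146,200.6),(383.6,301.5)))
C=np.array([back("top",*c,.075) for c in[(233,229),(332.3,246.3),(343.3,180),(245.7,163.3)]])
p("box",C,C.mean(0),[np.linalg.norm(C[i]-C[i-1]).round(4) for i in range(4)])
for a,b in((0,1),(3,2)): d=C[a]-C[b];p("yaw",np.arctan2(-d[0],d[1]))
B=[tri((261.7,134),(217.7,126)),tri((335,145),(242.3,154))]
B2=[back("top",261.7,134,.265),back("top",335,145,.265)]
p("bar",*B,*B2); 
for q in (B,B2): d=q[0]-q[1];p(np.linalg.norm(d),np.arctan2(-d[0],d[1]),(q[0]+q[1])/2)
```

```text
plug [0.4128 0.2196 0.048 ] [0.4189 0.2256 0.048 ] [0.4126 0.2208 0.0417]
knob [0.5568 0.3042 0.091 ] [0.5618 0.3112 0.094 ] [0.5567 0.306  0.0868]
box [[ 0.5013  0.1194  0.075 ]
 [ 0.4697 -0.0941  0.075 ]
 [ 0.6126 -0.1155  0.075 ]
 [ 0.6443  0.0965  0.075 ]] [0.557  0.0016 0.075 ] [np.float64(0.1449), np.float64(0.2157), np.float64(0.1446), np.float64(0.2143)]
yaw -0.1471
yaw -0.1484
bar [0.674  0.0352 0.3081] [ 0.6294 -0.0611  0.2081] [0.6611 0.0502 0.265 ] [ 0.645  -0.0736  0.265 ]
0.1458 -0.434 [ 0.6517 -0.013   0.2581]
0.1248 -0.1297 [ 0.6531 -0.0117  0.265 ]
```

Emit:
apply_moves(
  steps=[
    {"dx": 49,"dy": 55},
    {"dx": 49,"dy": 56},
    {"dx": 49,"dy": 55},
    {"dx": 49,"dy": 56},
    {"dx": 49,"dy": 55},
    {"dx": 49,"dy": 56},
    {"dx": 10,"dy": 50},
    {"dx": 10,"dy": 50},
    {"dx": 10,"dy": 50},
    {"dx": 10,"dy": 50},
  ],
)

```text
validation failed for argument at $.st...
```

Emit:
apply_moves(
  steps=[
    {"dx": 10,"dy": 50},
    {"dx": -14,"dy": 44,"dz": -15},
    {"dx": -14,"dy": 44,"dz": -15},
    {"dx": -14,"dy": 44,"dz": -15},
    {"dx": -14,"dy": 44,"dz": -15},
    {"dx": -15,"dy": 45,"dz": -15,"jaw": 60},
    {"jaw": 60},
    {"jaw": 60},
  ],
)

```text
validation failed for argument at $.st...
```

Run:
```python
from h import *
s=get_state();t=np.array(s["tcp_pos"]);R=np.array(s["eef_rot"]);print(s["time"],t.round(4),R.round(3).tolist(),s["joint_pos"],s["opening"])
out=[]
for n in("top","scene"):
    f=grab_frame(n);cv2.imwrite(f"pics/{n}1raw.png",f)
    w=s["opening"]*.044
    P=[t,t+R[:,1]*w,t-R[:,1]*w,[.4145,.2215,.048],[.4145,.2215,0]]
    q=proj(n,P);print(n,q.round(1).tolist())
    x0,y0=(np.array(q[0])-[40,50]).astype(int);x0=max(0,x0);y0=max(0,y0)
    c=cv2.resize(f[y0:y0+100,x0:x0+80],(400,500),interpolation=cv2.INTER_CUBIC)
    for i,(u,v) in enumerate(q):cv2.drawMarker(c,(int((u-x0)*5+2),int((v-y0)*5+2)),[(0,0,255),(255,0,255),(255,0,255),(255,255,0),(0,255,0)][i],0,14,1)
    print(x0,y0);out.append(cv2.copyMakeBorder(c,0,500-c.shape[0],0,400-c.shape[1],0))
cv2.imwrite("pics/m3.png",np.hstack(out))
```

```text
0.1 [ 0.1407 -0.5826  0.2219] [[0.972, 0.235, -0.0], [0.235, -0.972, 0.002], [0.0, -0.002, -1.0]] [-8.30274533e+01  2.05948536e+01  8.65921078e+01  1.41220882e-03
  7.29101822e+01 -6.59507376e+00] 1.0008862904754714
top [[630.2, 452.9], [655.7, 447.4], [604.7, 458.5], [187.2, 267.4], [192.4, 265.6]]Traceback (most recent call last):
  File "<stdin>", line 10, in <module>
cv2.error: OpenCV(4.12.0) /io/opencv/modules/imgproc/src/resize.cpp:4208: error: (-215:Assertion failed) !ssize.empty() in function 'resize'
```

Both calls were refused and the message was cut off. Some keys may be required, so I'll retry with full rows.

Emit:
apply_moves(
  steps=[
    {"dx": 49,"dy": 55,"dz": 0,"ax": 0,"ay": 0,"az": 0,"jaw": 80},
  ],
)

```text
time: 0.28
tcp_pos: [0.1811, -0.5391, 0.2223]
eef_rot: [[0.973, 0.231, -0.0], [0.231, -0.973, -0.002], [-0.001, 0.002, -1.0]]
ft_force: [0.7, -0.4, -0.2]
opening: 0.931
grasp_force: 0.0
```

Emit:
apply_moves(
  steps=[
    {"dx": 49,"dy": 56,"dz": 0,"ax": 0,"ay": 0,"az": 0,"jaw": 60},
    {"dx": 49,"dy": 55,"dz": 0,"ax": 0,"ay": 0,"az": 0,"jaw": 60},
    {"dx": 49,"dy": 56,"dz": 0,"ax": 0,"ay": 0,"az": 0,"jaw": 60},
    {"dx": 49,"dy": 55,"dz": 0,"ax": 0,"ay": 0,"az": 0,"jaw": 60},
    {"dx": 49,"dy": 56,"dz": 0,"ax": 0,"ay": 0,"az": 0,"jaw": 60},
    {"dx": 10,"dy": 50,"dz": 0,"ax": 0,"ay": 0,"az": 0,"jaw": 60},
    {"dx": 10,"dy": 50,"dz": 0,"ax": 0,"ay": 0,"az": 0,"jaw": 60},
    {"dx": 10,"dy": 50,"dz": 0,"ax": 0,"ay": 0,"az": 0,"jaw": 60},
    {"dx": 10,"dy": 50,"dz": 0,"ax": 0,"ay": 0,"az": 0,"jaw": 60},
    {"dx": 10,"dy": 50,"dz": 0,"ax": 0,"ay": 0,"az": 0,"jaw": 60},
  ],
)

```text
time: 1.52
tcp_pos: [0.4389, -0.0505, 0.2226]
eef_rot: [[0.972, 0.234, 0.0], [0.234, -0.972, 0.0], [0.0, -0.0, -1.0]]
ft_force: [1.3, -0.7, -0.5]
opening: 0.681
grasp_force: 0.0
```

Emit:
apply_moves(
  steps=[
    {"dx": -14,"dy": 44,"dz": -15,"ax": 0,"ay": 0,"az": 0,"jaw": 60},
    {"dx": -14,"dy": 44,"dz": -15,"ax": 0,"ay": 0,"az": 0,"jaw": 60},
    {"dx": -14,"dy": 44,"dz": -15,"ax": 0,"ay": 0,"az": 0,"jaw": 60},
    {"dx": -14,"dy": 44,"dz": -15,"ax": 0,"ay": 0,"az": 0,"jaw": 60},
    {"dx": -15,"dy": 45,"dz": -15,"ax": 0,"ay": 0,"az": 0,"jaw": 60},
    {"dx": 0,"dy": 0,"dz": 0,"ax": 0,"ay": 0,"az": 0,"jaw": 60},
    {"dx": 0,"dy": 0,"dz": 0,"ax": 0,"ay": 0,"az": 0,"jaw": 60},
  ],
)

```text
time: 2.4
tcp_pos: [0.3682, 0.1686, 0.1477]
eef_rot: [[0.972, 0.236, 0.0], [0.236, -0.972, -0.0], [0.0, 0.0, -1.0]]
ft_force: [1.4, 0.0, 0.2]
opening: 0.684
grasp_force: 0.0
```

```bash
cat > look.py <<'E'
from h import *
import sys
k=sys.argv[1];extra=eval(sys.argv[2])
s=get_state();t=np.array(s["tcp_pos"]);R=np.array(s["eef_rot"]);print(s["time"],t.round(4),R.round(3).tolist(),np.round(s["joint_pos"],1),s["opening"])
out=[]
for n in("top","scene"):
    f=grab_frame(n);cv2.imwrite(f"pics/{n}{k}raw.png",f)
    w=s["opening"]*.044
    q=proj(n,[t,t+R[:,1]*w,t-R[:,1]*w]+extra);print(n,q.round(1).tolist())
    x0,y0=np.clip((q[0]-[40,50]).astype(int),0,[480,320])
    c=cv2.resize(f[y0:y0+100,x0:x0+80],(400,500),interpolation=cv2.INTER_CUBIC)
    for i,(u,v) in enumerate(q):cv2.drawMarker(c,(int((u-x0)*5+2),int((v-y0)*5+2)),[(0,0,255),(255,0,255),(255,0,255),(255,255,0),(0,255,0),(0,255,0)][i],0,14,1)
    print(x0,y0);out.append(c)
cv2.imwrite(f"pics/m{k}.png",np.hstack(out))
E
python3 look.py 3 '[[.4145,.2215,.048],[.4145,.2215,0]]'
```

```text
2.4 [0.3682 0.1686 0.1477] [[0.972, 0.236, 0.0], [0.236, -0.972, -0.0], [0.0, 0.0, -1.0]] [ 14.8  10.  114.7  -0.   55.3  91.2] 0.6837277658795391
top [[200.3, 296.6], [215.4, 293.3], [185.1, 299.9], [187.2, 267.4], [192.4, 265.6]]
160 246
scene [[415.0, 192.9], [401.2, 186.9], [429.5, 199.1], [409.4, 258.5], [406.0, 277.7]]
375 142
```

View pics/m3.png

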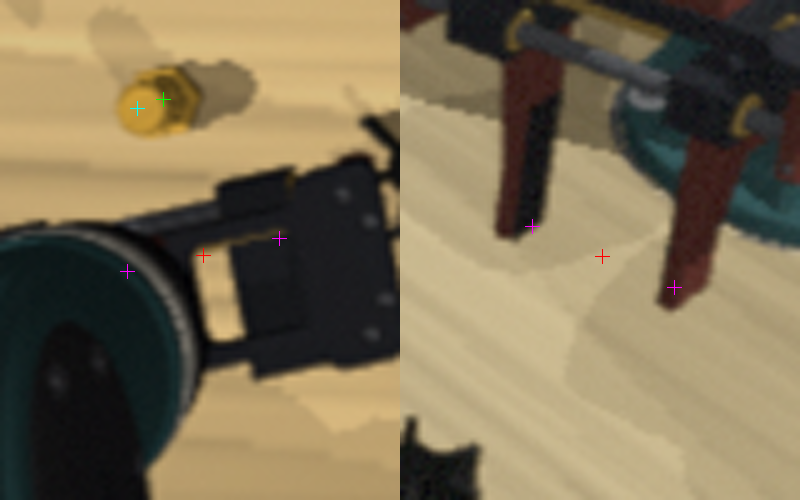

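The scene view shows the fingertips about 2 px below their projection, the same offset as the plug, so the top-camera positions hold. The plug is at about (0.414, 0.221) in the robot's frame. Next I move over it and descend.

Emit:
apply_moves(
  steps=[
    {"dx": 23,"dy": 26,"dz": 0,"ax": 0,"ay": 0,"az": 0,"jaw": 60},
    {"dx": 23,"dy": 26,"dz": 0,"ax": 0,"ay": 0,"az": 0,"jaw": 60},
    {"dx": 0,"dy": 0,"dz": -20,"ax": 0,"ay": 0,"az": 0,"jaw": 60},
    {"dx": 0,"dy": 0,"dz": -35,"ax": 0,"ay": 0,"az": 0,"jaw": 60},
    {"dx": 0,"dy": 0,"dz": -15,"ax": 0,"ay": 0,"az": 0,"jaw": 60},
    {"dx": 0,"dy": 0,"dz": 0,"ax": 0,"ay": 0,"az": 0,"jaw": 60},
  ],
)

```text
time: 3.25
tcp_pos: [0.414, 0.2195, 0.077]
eef_rot: [[0.973, 0.232, -0.002], [0.232, -0.973, -0.001], [-0.002, 0.0, -1.0]]
ft_force: [0.5, 0.2, -0.2]
opening: 0.686
grasp_force: 0.0
```

Emit:
apply_moves(
  steps=[
    {"dx": 0,"dy": 1,"dz": -20,"ax": 0,"ay": 0,"az": 0,"jaw": 60},
    {"dx": 0,"dy": 0,"dz": -20,"ax": 0,"ay": 0,"az": 0,"jaw": 60},
    {"dx": 0,"dy": 0,"dz": -18,"ax": 0,"ay": 0,"az": 0,"jaw": 60},
    {"dx": 0,"dy": 0,"dz": 0,"ax": 0,"ay": 0,"az": 0,"jaw": 60},
    {"dx": 0,"dy": 0,"dz": 0,"ax": 0,"ay": 0,"az": 0,"jaw": 40},
    {"dx": 0,"dy": 0,"dz": 0,"ax": 0,"ay": 0,"az": 0,"jaw": 30},
    {"dx": 0,"dy": 0,"dz": 0,"ax": 0,"ay": 0,"az": 0,"jaw": 15},
    {"dx": 0,"dy": 0,"dz": 0,"ax": 0,"ay": 0,"az": 0,"jaw": 15},
    {"dx": 0,"dy": 0,"dz": 0,"ax": 0,"ay": 0,"az": 0,"jaw": 15},
  ],
)

```text
time: 4.38
tcp_pos: [0.4141, 0.222, 0.0199]
eef_rot: [[0.972, 0.235, 0.0], [0.235, -0.972, 0.0], [0.0, -0.0, -1.0]]
ft_force: [-0.4, 0.0, 4.5]
opening: 0.267
grasp_force: 30.0
```

Emit:
apply_moves(
  steps=[
    {"dx": 0,"dy": 0,"dz": 25,"ax": 0,"ay": 0,"az": 0,"jaw": 15},
    {"dx": 0,"dy": 0,"dz": 45,"ax": 0,"ay": 0,"az": 0,"jaw": 15},
    {"dx": 0,"dy": 0,"dz": 45,"ax": 0,"ay": 0,"az": 0,"jaw": 15},
    {"dx": 21,"dy": -36,"dz": 25,"ax": 0,"ay": 0,"az": -0.09,"jaw": 15},
    {"dx": 21,"dy": -36,"dz": 0,"ax": 0,"ay": 0,"az": -0.1,"jaw": 15},
    {"dx": 21,"dy": -36,"dz": 0,"ax": 0,"ay": 0,"az": -0.1,"jaw": 15},
    {"dx": 22,"dy": -36,"dz": 0,"ax": 0,"ay": 0,"az": -0.09,"jaw": 15},
    {"dx": 22,"dy": -36,"dz": 0,"ax": 0,"ay": 0,"az": 0,"jaw": 15},
    {"dx": 22,"dy": -37,"dz": 0,"ax": 0,"ay": 0,"az": 0,"jaw": 15},
    {"dx": 0,"dy": 0,"dz": 0,"ax": 0,"ay": 0,"az": 0,"jaw": 15},
  ],
)

```text
time: 5.62
tcp_pos: [0.5445, 0.0025, 0.1593]
eef_rot: [[0.989, -0.146, 0.001], [-0.146, -0.989, -0.001], [0.001, 0.0, -1.0]]
ft_force: [-0.4, -0.3, -1.9]
opening: 0.269
grasp_force: 30.0
```

Emit:
apply_moves(
  steps=[
    {"dx": -1,"dy": 0,"dz": -25,"ax": 0,"ay": 0,"az": 0,"jaw": 15},
    {"dx": 0,"dy": 0,"dz": -35,"ax": 0,"ay": 0,"az": 0,"jaw": 15},
    {"dx": 0,"dy": 0,"dz": -35,"ax": 0,"ay": 0,"az": 0,"jaw": 15},
    {"dx": 0,"dy": 0,"dz": -25,"ax": 0,"ay": 0,"az": 0,"jaw": 15},
    {"dx": 0,"dy": 0,"dz": -12,"ax": 0,"ay": 0,"az": 0,"jaw": 15},
    {"dx": 0,"dy": 0,"dz": 0,"ax": 0,"ay": 0,"az": 0,"jaw": 15},
    {"dx": 0,"dy": 0,"dz": 0,"ax": 0,"ay": 0,"az": 0,"jaw": 15},
  ],
)

```text
time: 6.5
tcp_pos: [0.5426, 0.005, 0.0285]
eef_rot: [[0.99, -0.142, 0.001], [-0.142, -0.99, -0.0], [0.001, -0.0, -1.0]]
ft_force: [1.2, -0.8, -1.9]
opening: 0.265
grasp_force: 30.0
```

Emit:
apply_moves(
  steps=[
    {"dx": 0,"dy": 0,"dz": -2,"ax": 0,"ay": 0,"az": 0,"jaw": 15},
    {"dx": 0,"dy": 0,"dz": -1,"ax": 0,"ay": 0,"az": 0,"jaw": 15},
    {"dx": 0,"dy": 0,"dz": -1,"ax": 0,"ay": 0,"az": 0,"jaw": 15},
    {"dx": 0,"dy": 0,"dz": 0,"ax": 0,"ay": 0,"az": 0,"jaw": 15},
  ],
)

```text
time: 7.0
tcp_pos: [0.5421, 0.0048, 0.0239]
eef_rot: [[0.99, -0.143, 0.0], [-0.143, -0.99, 0.0], [0.0, -0.0, -1.0]]
ft_force: [0.3, 0.2, 3.3]
opening: 0.266
grasp_force: 30.0
```

Emit:
apply_moves(
  steps=[
    {"dx": 0,"dy": 0,"dz": 0,"ax": 0,"ay": 0,"az": 0,"jaw": 28},
    {"dx": 0,"dy": 0,"dz": 0,"ax": 0,"ay": 0,"az": 0,"jaw": 40},
    {"dx": 0,"dy": 0,"dz": 0,"ax": 0,"ay": 0,"az": 0,"jaw": 45},
    {"dx": 0,"dy": 0,"dz": 10,"ax": 0,"ay": 0,"az": 0,"jaw": 45},
    {"dx": 0,"dy": 0,"dz": 50,"ax": 0,"ay": 0,"az": 0,"jaw": 45},
    {"dx": 0,"dy": 0,"dz": 60,"ax": 0,"ay": 0,"az": 0,"jaw": 45},
    {"dx": 0,"dy": 0,"dz": 60,"ax": 0,"ay": 0,"az": 0,"jaw": 45},
    {"dx": 0,"dy": 0,"dz": 60,"ax": 0,"ay": 0,"az": 0,"jaw": 45},
    {"dx": 0,"dy": 0,"dz": 60,"ax": 0,"ay": 0,"az": 0,"jaw": 45},
    {"dx": 0,"dy": 0,"dz": 0,"ax": 0,"ay": 0,"az": 0,"jaw": 45},
  ],
)

```text
time: 8.25
tcp_pos: [0.5449, 0.0046, 0.3299]
eef_rot: [[0.99, -0.143, 0.011], [-0.143, -0.99, -0.001], [0.012, -0.0, -1.0]]
ft_force: [0.5, 0.5, -0.7]
opening: 0.518
grasp_force: 0.0
```

Emit:
apply_moves(
  steps=[
    {"dx": 0,"dy": 0,"dz": 10,"ax": 0,"ay": 0,"az": 0.16,"jaw": 40},
    {"dx": 0,"dy": 0,"dz": 0,"ax": 0,"ay": 0,"az": 0.16,"jaw": 40},
    {"dx": 0,"dy": 0,"dz": 0,"ax": 0,"ay": 0,"az": 0.16,"jaw": 40},
    {"dx": 0,"dy": 0,"dz": 0,"ax": 0,"ay": 0,"az": 0.16,"jaw": 40},
    {"dx": 0,"dy": 0,"dz": 0,"ax": 0,"ay": 0,"az": 0.16,"jaw": 40},
    {"dx": 0,"dy": 0,"dz": 0,"ax": 0,"ay": 0,"az": 0.16,"jaw": 40},
    {"dx": 0,"dy": 0,"dz": 0,"ax": 0,"ay": 0,"az": 0.16,"jaw": 40},
    {"dx": 0,"dy": 0,"dz": 0,"ax": 0,"ay": 0,"az": 0.16,"jaw": 40},
    {"dx": 0,"dy": 0,"dz": 0,"ax": 0,"ay": 0,"az": 0.16,"jaw": 40},
    {"dx": 0,"dy": 0,"dz": 0,"ax": 0,"ay": 0,"az": 0.13,"jaw": 40},
  ],
)

```text
time: 9.5
tcp_pos: [0.541, 0.005, 0.3326]
eef_rot: [[0.139, 0.99, -0.002], [0.99, -0.139, 0.0], [-0.0, -0.002, -1.0]]
ft_force: [0.2, -0.4, 0.4]
opening: 0.455
grasp_force: 0.0
```

Run:
```python
from h import *
s=get_state();print(s["time"],np.round(s["tcp_pos"],4),np.round(s["eef_rot"],3).tolist(),np.round(s["joint_pos"],1))
f=grab_frame("scene");cv2.imwrite("pics/s4.png",cv2.resize(f[80:380,100:500],(800,600),interpolation=cv2.INTER_CUBIC))
cv2.imwrite("pics/s4raw.png",f)
```

```text
9.5 [0.541  0.005  0.3326] [[0.139, 0.99, -0.002], [0.99, -0.139, 0.0], [-0.0, -0.002, -1.0]] [-6.8 11.  84.4  0.  84.7  1.2]
```

View pics/s4.png

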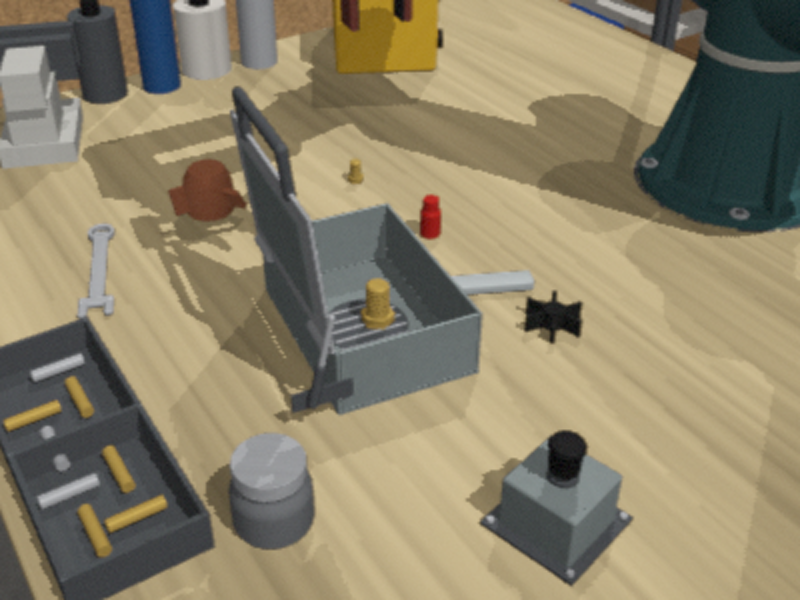

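The plug stands upright in the box at (377,305). The gripper isn't in this crop, so I'll check where it should project.

Run:
```python
from h import *
s=get_state();t=np.array(s["tcp_pos"]);R=np.array(s["eef_rot"])
print(proj("scene",[t,t+R[:,1]*.02,t-R[:,1]*.02,[.653,-.0115,.264]]))
for n in("scene","top"):
    cv2.imwrite(f"pics/{n}5raw.png",grab_frame(n))
a=cv2.resize(cv2.imread("pics/scene5raw.png")[0:200,150:350],(400,400));b=cv2.resize(cv2.imread("pics/top5raw.png")[60:260,180:380],(400,400))
cv2.imwrite("pics/m5.png",np.hstack([a,b]))
```

```text
[[288.28513038  89.27341846]
 [277.65926067  91.22224676]
 [298.75382384  87.35341693]
 [228.84724109 137.7122025 ]]
```

View pics/m5.png

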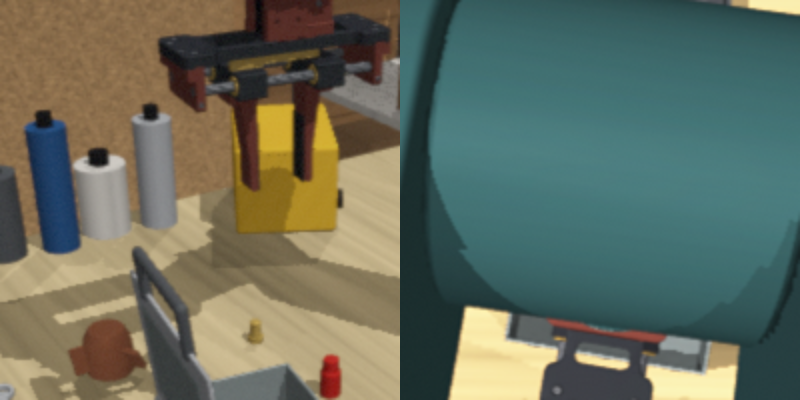

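The gripper is clear above the box, and the bar estimate agrees with the same 2 px camera offset. I'm moving over the bar and descending.

Emit:
apply_moves(
  steps=[
    {"dx": 28,"dy": -4,"dz": 0,"ax": 0,"ay": 0,"az": 0,"jaw": 40},
    {"dx": 28,"dy": -4,"dz": 0,"ax": 0,"ay": 0,"az": 0,"jaw": 40},
    {"dx": 28,"dy": -4,"dz": 0,"ax": 0,"ay": 0,"az": 0,"jaw": 40},
    {"dx": 28,"dy": -4,"dz": 0,"ax": 0,"ay": 0,"az": 0,"jaw": 40},
    {"dx": 0,"dy": 0,"dz": -20,"ax": 0,"ay": 0,"az": 0,"jaw": 40},
    {"dx": 0,"dy": 0,"dz": -20,"ax": 0,"ay": 0,"az": 0,"jaw": 40},
    {"dx": 0,"dy": 0,"dz": 0,"ax": 0,"ay": 0,"az": 0,"jaw": 40},
  ],
)

```text
time: 10.52
tcp_pos: [0.6525, -0.011, 0.2914]
eef_rot: [[0.146, 0.989, -0.005], [0.989, -0.146, 0.001], [-0.0, -0.005, -1.0]]
ft_force: [-0.7, -0.2, 1.1]
opening: 0.457
grasp_force: 0.0
```

Emit:
apply_moves(
  steps=[
    {"dx": 0,"dy": 0,"dz": -15,"ax": 0,"ay": 0,"az": 0,"jaw": 40},
    {"dx": -1,"dy": 0,"dz": -15,"ax": 0,"ay": 0,"az": 0,"jaw": 40},
    {"dx": 0,"dy": 0,"dz": -14,"ax": 0,"ay": 0,"az": 0,"jaw": 40},
    {"dx": 0,"dy": 0,"dz": 0,"ax": 0,"ay": 0,"az": 0,"jaw": 26},
    {"dx": 0,"dy": 0,"dz": 0,"ax": 0,"ay": 0,"az": 0,"jaw": 18},
    {"dx": 0,"dy": 0,"dz": 0,"ax": 0,"ay": 0,"az": 0,"jaw": 14},
    {"dx": 0,"dy": 0,"dz": 0,"ax": 0,"ay": 0,"az": 0,"jaw": 6},
    {"dx": 0,"dy": 0,"dz": 0,"ax": 0,"ay": 0,"az": 0,"jaw": 6},
    {"dx": 0,"dy": 0,"dz": 0,"ax": 0,"ay": 0,"az": 0,"jaw": 6},
  ],
)

```text
time: 11.65
tcp_pos: [0.6534, -0.0112, 0.2503]
eef_rot: [[0.144, 0.99, 0.001], [0.99, -0.144, -0.0], [0.0, 0.001, -1.0]]
ft_force: [0.1, 0.0, 3.8]
opening: 0.125
grasp_force: 30.0
```

Run:
```python
from h import *
s=get_state();t=np.array(s["tcp_pos"]);print(t.round(4),s["ft_force"],s["opening"]*88)
# bar centre rel. hinge: use the grasp point
u=np.array([np.cos(.147),-np.sin(.147)]);C=np.array([.558,.0025]);H=C+.075*u
g=np.array([(t[:2]-H)@u,t[2]+.019-.075]);r=np.hypot(*g);th0=np.arctan2(g[1],-g[0]);print(g,r,th0)
ths=np.linspace(1.68,0,43);P=np.c_[-.19*np.cos(ths),.19*np.sin(ths)];D=np.diff(P,axis=0)*1000
for i,d in enumerate(D):print(i,ths[i+1].round(2),(d[0]*u).round(1),d[1].round(1), (P[i+1]).round(3))
```

```text
[ 0.6534 -0.0112  0.2503] [0.14319718 0.0162321  3.76095627] 11.038071143886059
[0.02132799 0.19426461] 0.19543188836224146 1.6801467389771518
0 1.64 [-7.5  1.1] 0.7 [0.013 0.19 ]
1 1.6 [-7.5  1.1] 0.4 [0.006 0.19 ]
2 1.56 [-7.5  1.1] 0.1 [-0.002  0.19 ]
3 1.52 [-7.5  1.1] -0.2 [-0.01  0.19]
4 1.48 [-7.5  1.1] -0.5 [-0.017  0.189]
5 1.44 [-7.5  1.1] -0.8 [-0.025  0.188]
6 1.4 [-7.4  1.1] -1.1 [-0.032  0.187]
7 1.36 [-7.4  1.1] -1.4 [-0.04   0.186]
8 1.32 [-7.3  1.1] -1.7 [-0.047  0.184]
9 1.28 [-7.2  1.1] -2.0 [-0.054  0.182]
10 1.24 [-7.2  1.1] -2.3 [-0.062  0.18 ]
11 1.2 [-7.1  1. ] -2.6 [-0.069  0.177]
12 1.16 [-7.  1.] -2.9 [-0.076  0.174]
13 1.12 [-6.8  1. ] -3.2 [-0.083  0.171]
14 1.08 [-6.7  1. ] -3.4 [-0.09   0.168]
15 1.04 [-6.6  1. ] -3.7 [-0.096  0.164]
16 1.0 [-6.4  0.9] -4.0 [-0.103  0.16 ]
17 0.96 [-6.2  0.9] -4.2 [-0.109  0.156]
18 0.92 [-6.1  0.9] -4.5 [-0.115  0.151]
19 0.88 [-5.9  0.9] -4.7 [-0.121  0.146]
20 0.84 [-5.7  0.8] -5.0 [-0.127  0.141]
21 0.8 [-5.5  0.8] -5.2 [-0.132  0.136]
22 0.76 [-5.3  0.8] -5.4 [-0.138  0.131]
23 0.72 [-5.1  0.8] -5.6 [-0.143  0.125]
24 0.68 [-4.8  0.7] -5.8 [-0.148  0.119]
25 0.64 [-4.6  0.7] -6.0 [-0.152  0.113]
26 0.6 [-4.4  0.6] -6.2 [-0.157  0.107]
27 0.56 [-4.1  0.6] -6.4 [-0.161  0.101]
28 0.52 [-3.9  0.6] -6.5 [-0.165  0.094]
29 0.48 [-3.6  0.5] -6.7 [-0.169  0.088]
30 0.44 [-3.3  0.5] -6.8 [-0.172  0.081]
31 0.4 [-3.1  0.5] -6.9 [-0.175  0.074]
32 0.36 [-2.8  0.4] -7.1 [-0.178  0.067]
33 0.32 [-2.5  0.4] -7.2 [-0.18  0.06]
34 0.28 [-2.2  0.3] -7.3 [-0.183  0.053]
35 0.24 [-1.9  0.3] -7.3 [-0.185  0.045]
36 0.2 [-1.6  0.2] -7.4 [-0.186  0.038]
37 0.16 [-1.3  0.2] -7.5 [-0.188  0.03 ]
38 0.12 [-1.   0.2] -7.5 [-0.189  0.023]
39 0.08 [-0.8  0.1] -7.6 [-0.189  0.015]
40 0.04 [-0.5  0.1] -7.6 [-0.19   0.008]
41 0.0 [-0.2  0. ] -7.6 [-0.19  0.  ]
```

Emit:
apply_moves(
  steps=[
    {"dx": -5,"dy": 0.7,"dz": 0.5,"ax": 0,"ay": 0,"az": 0,"jaw": 6},
    {"dx": -7.5,"dy": 1.1,"dz": 0.5,"ax": 0,"ay": 0,"az": 0,"jaw": 6},
    {"dx": -7.5,"dy": 1.1,"dz": 0.1,"ax": 0,"ay": 0,"az": 0,"jaw": 6},
    {"dx": -7.5,"dy": 1.1,"dz": -0.2,"ax": 0,"ay": 0,"az": 0,"jaw": 6},
    {"dx": -7.5,"dy": 1.1,"dz": -0.5,"ax": 0,"ay": 0,"az": 0,"jaw": 6},
    {"dx": -7.5,"dy": 1.1,"dz": -0.8,"ax": 0,"ay": 0,"az": 0,"jaw": 6},
  ],
)

```text
time: 12.4
tcp_pos: [0.6097, -0.0046, 0.2496]
eef_rot: [[0.143, 0.99, 0.0], [0.99, -0.143, 0.0], [0.0, 0.0, -1.0]]
ft_force: [2.5, 1.1, 5.3]
opening: 0.128
grasp_force: 30.0
```

Emit:
apply_moves(
  steps=[
    {"dx": -7.4,"dy": 1.1,"dz": -1.1,"ax": 0,"ay": 0,"az": 0,"jaw": 6},
    {"dx": -7.4,"dy": 1.1,"dz": -1.4,"ax": 0,"ay": 0,"az": 0,"jaw": 6},
    {"dx": -7.3,"dy": 1.1,"dz": -1.7,"ax": 0,"ay": 0,"az": 0,"jaw": 6},
    {"dx": -7.2,"dy": 1.1,"dz": -2.0,"ax": 0,"ay": 0,"az": 0,"jaw": 6},
    {"dx": -7.2,"dy": 1.1,"dz": -2.3,"ax": 0,"ay": 0,"az": 0,"jaw": 6},
    {"dx": -7.1,"dy": 1.0,"dz": -2.6,"ax": 0,"ay": 0,"az": 0,"jaw": 6},
    {"dx": -7.0,"dy": 1.0,"dz": -2.9,"ax": 0,"ay": 0,"az": 0,"jaw": 6},
    {"dx": -6.8,"dy": 1.0,"dz": -3.2,"ax": 0,"ay": 0,"az": 0,"jaw": 6},
  ],
)

```text
time: 13.4
tcp_pos: [0.5522, 0.004, 0.2315]
eef_rot: [[0.144, 0.99, -0.001], [0.99, -0.144, 0.001], [0.0, -0.001, -1.0]]
ft_force: [0.5, 3.6, 1.2]
opening: 0.123
grasp_force: 30.0
```

Emit:
apply_moves(
  steps=[
    {"dx": -6.7,"dy": 1.0,"dz": -3.4,"ax": 0,"ay": 0,"az": 0,"jaw": 6},
    {"dx": -6.6,"dy": 1.0,"dz": -3.7,"ax": 0,"ay": 0,"az": 0,"jaw": 6},
    {"dx": -6.4,"dy": 0.9,"dz": -4.0,"ax": 0,"ay": 0,"az": 0,"jaw": 6},
    {"dx": -6.2,"dy": 0.9,"dz": -4.2,"ax": 0,"ay": 0,"az": 0,"jaw": 6},
    {"dx": -6.1,"dy": 0.9,"dz": -4.5,"ax": 0,"ay": 0,"az": 0,"jaw": 6},
    {"dx": -5.9,"dy": 0.9,"dz": -4.7,"ax": 0,"ay": 0,"az": 0,"jaw": 6},
    {"dx": -5.7,"dy": 0.8,"dz": -5.0,"ax": 0,"ay": 0,"az": 0,"jaw": 6},
    {"dx": -5.5,"dy": 0.8,"dz": -5.2,"ax": 0,"ay": 0,"az": 0,"jaw": 6},
  ],
)

```text
time: 14.4
tcp_pos: [0.5031, 0.0111, 0.1968]
eef_rot: [[0.144, 0.99, -0.001], [0.99, -0.144, 0.001], [0.0, -0.001, -1.0]]
ft_force: [0.5, 4.0, -0.2]
opening: 0.128
grasp_force: 30.0
```

Emit:
apply_moves(
  steps=[
    {"dx": -5.3,"dy": 0.8,"dz": -5.4,"ax": 0,"ay": 0,"az": 0,"jaw": 6},
    {"dx": -5.1,"dy": 0.8,"dz": -5.6,"ax": 0,"ay": 0,"az": 0,"jaw": 6},
    {"dx": -4.8,"dy": 0.7,"dz": -5.8,"ax": 0,"ay": 0,"az": 0,"jaw": 6},
    {"dx": -4.6,"dy": 0.7,"dz": -6.0,"ax": 0,"ay": 0,"az": 0,"jaw": 6},
    {"dx": -4.4,"dy": 0.6,"dz": -6.2,"ax": 0,"ay": 0,"az": 0,"jaw": 6},
    {"dx": -4.1,"dy": 0.6,"dz": -6.4,"ax": 0,"ay": 0,"az": 0,"jaw": 6},
  ],
)

```text
time: 15.15
tcp_pos: [0.474, 0.0153, 0.1611]
eef_rot: [[0.144, 0.99, -0.003], [0.99, -0.144, 0.001], [0.0, -0.003, -1.0]]
ft_force: [-1.0, 5.6, -0.5]
opening: 0.13
grasp_force: 30.0
```

Emit:
apply_moves(
  steps=[
    {"dx": -3.9,"dy": 0.9,"dz": -6.5,"ax": 0,"ay": 0,"az": 0,"jaw": 6},
    {"dx": -3.6,"dy": 0.8,"dz": -6.7,"ax": 0,"ay": 0,"az": 0,"jaw": 6},
    {"dx": -3.3,"dy": 0.8,"dz": -6.8,"ax": 0,"ay": 0,"az": 0,"jaw": 6},
    {"dx": -3.1,"dy": 0.7,"dz": -6.9,"ax": 0,"ay": 0,"az": 0,"jaw": 6},
    {"dx": -2.8,"dy": 0.6,"dz": -7,"ax": 0,"ay": 0,"az": 0,"jaw": 6},
    {"dx": -2.5,"dy": 0.4,"dz": -7.1,"ax": 0,"ay": 0,"az": 0,"jaw": 6},
    {"dx": -2.2,"dy": 0.3,"dz": -7.2,"ax": 0,"ay": 0,"az": 0,"jaw": 6},
    {"dx": -1.9,"dy": 0.3,"dz": -7,"ax": 0,"ay": 0,"az": 0,"jaw": 6},
  ],
)

```text
time: 16.15
tcp_pos: [0.4498, 0.0191, 0.1056]
eef_rot: [[0.143, 0.99, -0.004], [0.99, -0.143, -0.001], [-0.002, -0.004, -1.0]]
ft_force: [-6.0, -1.1, -1.9]
opening: 0.128
grasp_force: 30.0
```

Emit:
apply_moves(
  steps=[
    {"dx": -2.5,"dy": 0.3,"dz": -6.5,"ax": 0,"ay": 0,"az": 0,"jaw": 6},
    {"dx": -2,"dy": 0.3,"dz": -6.5,"ax": 0,"ay": 0,"az": 0,"jaw": 6},
    {"dx": -1.5,"dy": 0.2,"dz": -6,"ax": 0,"ay": 0,"az": 0,"jaw": 6},
    {"dx": -1,"dy": 0.1,"dz": -5,"ax": 0,"ay": 0,"az": 0,"jaw": 6},
    {"dx": -0.5,"dy": 0,"dz": -4,"ax": 0,"ay": 0,"az": 0,"jaw": 6},
  ],
)

```text
time: 16.77
tcp_pos: [0.4445, 0.0202, 0.0782]
eef_rot: [[0.143, 0.99, -0.001], [0.99, -0.143, -0.001], [-0.001, -0.001, -1.0]]
ft_force: [-3.0, -3.0, -2.6]
opening: 0.125
grasp_force: 30.0
```

Emit:
apply_moves(
  steps=[
    {"dx": -0.4,"dy": 0,"dz": -3,"ax": 0,"ay": 0,"az": 0,"jaw": 6},
    {"dx": -0.3,"dy": 0,"dz": -3,"ax": 0,"ay": 0,"az": 0,"jaw": 6},
    {"dx": 0,"dy": 0,"dz": -2.5,"ax": 0,"ay": 0,"az": 0,"jaw": 6},
    {"dx": 0,"dy": 0,"dz": -2,"ax": 0,"ay": 0,"az": 0,"jaw": 6},
    {"dx": 0,"dy": 0,"dz": -1.5,"ax": 0,"ay": 0,"az": 0,"jaw": 6},
    {"dx": 0,"dy": 0,"dz": 0,"ax": 0,"ay": 0,"az": 0,"jaw": 6},
  ],
)

```text
time: 17.52
tcp_pos: [0.4434, 0.0205, 0.0663]
eef_rot: [[0.143, 0.99, -0.002], [0.99, -0.143, -0.0], [-0.001, -0.001, -1.0]]
ft_force: [-5.4, -2.5, -3.4]
opening: 0.126
grasp_force: 30.0
```

Emit:
apply_moves(
  steps=[
    {"dx": -0.3,"dy": 0,"dz": -1,"ax": 0,"ay": 0,"az": 0,"jaw": 6},
    {"dx": -0.3,"dy": 0,"dz": -1,"ax": 0,"ay": 0,"az": 0,"jaw": 6},
    {"dx": 0,"dy": 0,"dz": -1,"ax": 0,"ay": 0,"az": 0,"jaw": 6},
    {"dx": 0,"dy": 0,"dz": 0,"ax": 0,"ay": 0,"az": 0,"jaw": 6},
  ],
)

```text
time: 18.02
tcp_pos: [0.4433, 0.0206, 0.0635]
eef_rot: [[0.143, 0.99, -0.001], [0.99, -0.143, -0.0], [-0.0, -0.001, -1.0]]
ft_force: [-4.2, -3.4, -3.9]
opening: 0.131
grasp_force: 30.0
```

Emit:
apply_moves(
  steps=[
    {"dx": 0,"dy": 0,"dz": -0.7,"ax": 0,"ay": 0,"az": 0,"jaw": 6},
    {"dx": 0,"dy": 0,"dz": -0.7,"ax": 0,"ay": 0,"az": 0,"jaw": 6},
    {"dx": 0,"dy": 0,"dz": -0.7,"ax": 0,"ay": 0,"az": 0,"jaw": 6},
    {"dx": 0,"dy": 0,"dz": 0,"ax": 0,"ay": 0,"az": 0,"jaw": 6},
  ],
)

```text
time: 18.52
tcp_pos: [0.4432, 0.0206, 0.0615]
eef_rot: [[0.143, 0.99, -0.001], [0.99, -0.143, -0.0], [-0.0, -0.001, -1.0]]
ft_force: [-4.7, -3.7, -1.8]
opening: 0.123
grasp_force: 30.0
```

Force is starting to change, so contact is close.

Emit:
apply_moves(
  steps=[
    {"dx": 0,"dy": 0,"dz": -0.7,"ax": 0,"ay": 0,"az": 0,"jaw": 6},
    {"dx": 0,"dy": 0,"dz": -0.7,"ax": 0,"ay": 0,"az": 0,"jaw": 6},
    {"dx": 0,"dy": 0,"dz": -0.7,"ax": 0,"ay": 0,"az": 0,"jaw": 6},
    {"dx": 0,"dy": 0,"dz": 0,"ax": 0,"ay": 0,"az": 0,"jaw": 6},
  ],
)

```text
time: 19.02
tcp_pos: [0.4431, 0.0207, 0.0594]
eef_rot: [[0.143, 0.99, -0.001], [0.99, -0.143, -0.0], [-0.0, -0.001, -1.0]]
ft_force: [-4.1, -2.9, -3.5]
opening: 0.129
grasp_force: 30.0
```

Emit:
apply_moves(
  steps=[
    {"dx": 0,"dy": 0,"dz": -0.7,"ax": 0,"ay": 0,"az": 0,"jaw": 6},
    {"dx": 0,"dy": 0,"dz": -0.7,"ax": 0,"ay": 0,"az": 0,"jaw": 6},
    {"dx": 0,"dy": 0,"dz": -0.7,"ax": 0,"ay": 0,"az": 0,"jaw": 6},
    {"dx": 0,"dy": 0,"dz": 0,"ax": 0,"ay": 0,"az": 0,"jaw": 6},
  ],
)

```text
time: 19.52
tcp_pos: [0.4431, 0.0207, 0.0572]
eef_rot: [[0.143, 0.99, -0.001], [0.99, -0.143, 0.0], [-0.0, -0.001, -1.0]]
ft_force: [-4.4, -2.5, -3.3]
opening: 0.128
grasp_force: 30.0
```

Run:
```python
from h import *
print(get_state()["ft_force"])
f=grab_frame("scene");cv2.imwrite("pics/s6.png",cv2.resize(f[120:320,190:430],(720,600),interpolation=cv2.INTER_CUBIC))
```

```text
[-4.38374551 -2.45421459 -3.32199797]
```

View pics/s6.png

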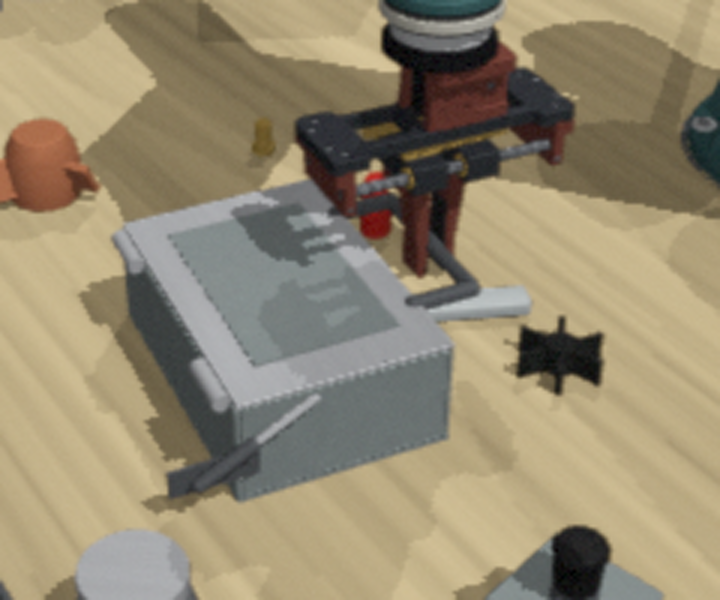

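The lid looks almost shut, with the plate on the rim at about (300,290), and the bar is held at (445,260). I'll lower a little more until contact.

Emit:
apply_moves(
  steps=[
    {"dx": 0,"dy": 0,"dz": -0.7,"ax": 0,"ay": 0,"az": 0,"jaw": 6},
    {"dx": 0,"dy": 0,"dz": -0.7,"ax": 0,"ay": 0,"az": 0,"jaw": 6},
    {"dx": 0,"dy": 0,"dz": -0.7,"ax": 0,"ay": 0,"az": 0,"jaw": 6},
    {"dx": 0,"dy": 0,"dz": 0,"ax": 0,"ay": 0,"az": 0,"jaw": 6},
  ],
)

```text
time: 20.08
tcp_pos: [0.4431, 0.0207, 0.0559]
eef_rot: [[0.143, 0.99, -0.001], [0.99, -0.143, -0.0], [-0.0, -0.001, -1.0]]
ft_force: [-7.1, -2.3, 8.2]
opening: 0.128
grasp_force: 30.0
```

The force turned positive (+8 N) and z stalled, so the lid is seated. Releasing gently.

Emit:
apply_moves(
  steps=[
    {"dx": 0,"dy": 0,"dz": 0,"ax": 0,"ay": 0,"az": 0,"jaw": 16},
    {"dx": 0,"dy": 0,"dz": 0,"ax": 0,"ay": 0,"az": 0,"jaw": 24},
    {"dx": 0,"dy": 0,"dz": 0,"ax": 0,"ay": 0,"az": 0,"jaw": 28},
    {"dx": 0,"dy": 0,"dz": 0,"ax": 0,"ay": 0,"az": 0,"jaw": 28},
    {"dx": 0,"dy": 0,"dz": 15,"ax": 0,"ay": 0,"az": 0,"jaw": 28},
    {"dx": 0,"dy": 0,"dz": 30,"ax": 0,"ay": 0,"az": 0,"jaw": 28},
    {"dx": 0,"dy": 0,"dz": 40,"ax": 0,"ay": 0,"az": 0,"jaw": 28},
    {"dx": 0,"dy": 0,"dz": 40,"ax": 0,"ay": 0,"az": 0,"jaw": 50},
    {"dx": 0,"dy": 0,"dz": 0,"ax": 0,"ay": 0,"az": 0,"jaw": 50},
  ],
)

```text
time: 21.2
tcp_pos: [0.4461, 0.0205, 0.1831]
eef_rot: [[0.143, 0.99, 0.007], [0.99, -0.143, -0.001], [0.0, 0.007, -1.0]]
ft_force: [-0.0, -0.6, 0.3]
opening: 0.508
grasp_force: 0.0
```

Emit:
apply_moves(
  steps=[
    {"dx": 16,"dy": 40,"dz": 0,"ax": 0,"ay": 0,"az": 0,"jaw": 50},
    {"dx": 16,"dy": 40,"dz": 0,"ax": 0,"ay": 0,"az": 0,"jaw": 50},
    {"dx": 16,"dy": 41,"dz": 0,"ax": 0,"ay": 0,"az": 0,"jaw": 50},
    {"dx": 16,"dy": 41,"dz": 0,"ax": 0,"ay": 0,"az": 0,"jaw": 50},
    {"dx": 16,"dy": 41,"dz": 0,"ax": 0,"ay": 0,"az": 0,"jaw": 50},
    {"dx": 17,"dy": 40,"dz": 0,"ax": 0,"ay": 0,"az": 0,"jaw": 50},
    {"dx": 17,"dy": 41,"dz": 0,"ax": 0,"ay": 0,"az": 0,"jaw": 50},
    {"dx": 0,"dy": 0,"dz": 0,"ax": 0,"ay": 0,"az": 0,"jaw": 50},
    {"dx": 0,"dy": 0,"dz": 0,"ax": 0,"ay": 0,"az": 0,"jaw": 50},
  ],
)

```text
time: 22.32
tcp_pos: [0.5564, 0.304, 0.1788]
eef_rot: [[0.143, 0.99, -0.003], [0.99, -0.143, -0.001], [-0.002, -0.002, -1.0]]
ft_force: [0.3, 0.4, -0.2]
opening: 0.57
grasp_force: 0.0
```

```bash
python3 look.py 7 '[[.5575,.305,.094],[.5575,.305,.065]]'
```

```text
22.325 [0.5564 0.304  0.1788] [[0.143, 0.99, -0.003], [0.99, -0.143, -0.001], [-0.002, -0.002, -1.0]] [22.4 25.7 84.9 -0.  69.6 30.6] 0.5699418416939876
top [[129.5, 197.0], [132.1, 184.0], [127.0, 210.0], [145.1, 200.1], [149.9, 201.3]]
89 146
scene [[389.2, 255.7], [374.4, 260.4], [403.6, 251.2], [383.0, 298.0], [381.1, 311.1]]
349 205
```

View pics/m7.png

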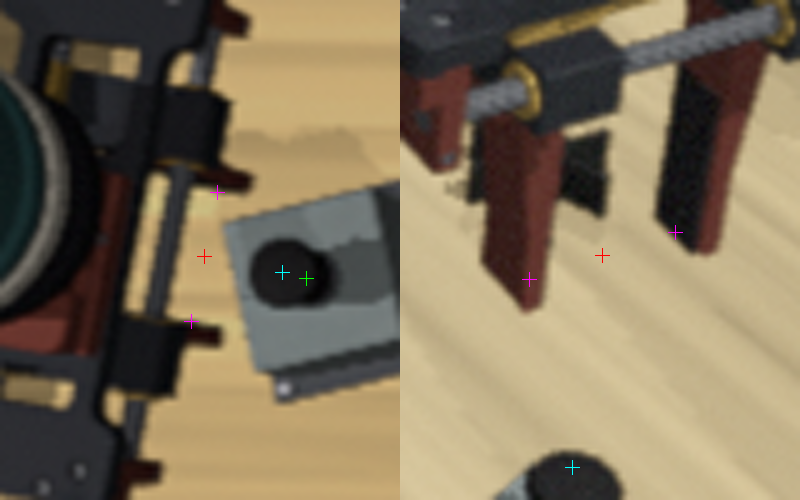

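The knob's top circle in the top view (284,273) matches the estimate (282,272), and the scene view agrees. Descending around the knob.

Emit:
apply_moves(
  steps=[
    {"dx": 0.5,"dy": 1,"dz": -25,"ax": 0,"ay": 0,"az": 0,"jaw": 54},
    {"dx": 0,"dy": 0,"dz": -25,"ax": 0,"ay": 0,"az": 0,"jaw": 54},
    {"dx": 0,"dy": 0,"dz": -20,"ax": 0,"ay": 0,"az": 0,"jaw": 54},
    {"dx": 0,"dy": 0,"dz": -20,"ax": 0,"ay": 0,"az": 0,"jaw": 54},
    {"dx": 0,"dy": 0,"dz": -15,"ax": 0,"ay": 0,"az": 0,"jaw": 54},
    {"dx": 0,"dy": 0,"dz": -10,"ax": 0,"ay": 0,"az": 0,"jaw": 54},
    {"dx": 0,"dy": 0,"dz": 0,"ax": 0,"ay": 0,"az": 0,"jaw": 54},
  ],
)

```text
time: 23.3
tcp_pos: [0.5576, 0.3052, 0.0648]
eef_rot: [[0.144, 0.99, -0.001], [0.99, -0.144, -0.0], [-0.001, -0.001, -1.0]]
ft_force: [0.0, -0.0, -0.8]
opening: 0.618
grasp_force: 0.0
```

Emit:
apply_moves(
  steps=[
    {"dx": 0,"dy": 0,"dz": -5,"ax": 0,"ay": 0,"az": 0,"jaw": 54},
    {"dx": 0,"dy": 0,"dz": 0,"ax": 0,"ay": 0,"az": 0,"jaw": 40},
    {"dx": 0,"dy": 0,"dz": 0,"ax": 0,"ay": 0,"az": 0,"jaw": 34},
    {"dx": 0,"dy": 0,"dz": 0,"ax": 0,"ay": 0,"az": 0,"jaw": 20},
    {"dx": 0,"dy": 0,"dz": 0,"ax": 0,"ay": 0,"az": 0,"jaw": 15},
    {"dx": 0,"dy": 0,"dz": 0,"ax": 0,"ay": 0,"az": 0,"jaw": 15},
    {"dx": 0,"dy": 0,"dz": 0,"ax": 0,"ay": 0,"az": 0,"jaw": 15},
  ],
)

```text
time: 24.18
tcp_pos: [0.5575, 0.3059, 0.0606]
eef_rot: [[0.143, 0.99, -0.001], [0.99, -0.143, 0.0], [0.0, -0.001, -1.0]]
ft_force: [-5.3, 1.3, 5.5]
opening: 0.325
grasp_force: 30.0
```

Gripped on the barrel under the rim (28.6 mm). Now a slow pull up.

Emit:
apply_moves(
  steps=[
    {"dx": 0,"dy": 0,"dz": 2,"ax": 0,"ay": 0,"az": 0,"jaw": 15},
    {"dx": 0,"dy": 0,"dz": 2,"ax": 0,"ay": 0,"az": 0,"jaw": 15},
    {"dx": 0,"dy": 0,"dz": 2,"ax": 0,"ay": 0,"az": 0,"jaw": 15},
    {"dx": 0,"dy": 0,"dz": 2,"ax": 0,"ay": 0,"az": 0,"jaw": 15},
    {"dx": 0,"dy": 0,"dz": 2,"ax": 0,"ay": 0,"az": 0,"jaw": 15},
    {"dx": 0,"dy": 0,"dz": 2,"ax": 0,"ay": 0,"az": 0,"jaw": 15},
    {"dx": 0,"dy": 0,"dz": 0,"ax": 0,"ay": 0,"az": 0,"jaw": 15},
  ],
)

```text
time: 25.05
tcp_pos: [0.5574, 0.3057, 0.072]
eef_rot: [[0.144, 0.99, -0.001], [0.99, -0.144, 0.0], [-0.0, -0.001, -1.0]]
ft_force: [-2.7, 4.6, -8.1]
opening: 0.321
grasp_force: 30.0
```

Emit:
apply_moves(
  steps=[
    {"dx": 0,"dy": 0,"dz": 1,"ax": 0,"ay": 0,"az": 0,"jaw": 15},
    {"dx": 0,"dy": 0,"dz": 1,"ax": 0,"ay": 0,"az": 0,"jaw": 15},
    {"dx": 0,"dy": 0,"dz": 1,"ax": 0,"ay": 0,"az": 0,"jaw": 15},
    {"dx": 0,"dy": 0,"dz": 1,"ax": 0,"ay": 0,"az": 0,"jaw": 15},
    {"dx": 0,"dy": 0,"dz": 0,"ax": 0,"ay": 0,"az": 0,"jaw": 15},
  ],
)

```text
time: 25.68
tcp_pos: [0.5575, 0.3057, 0.0757]
eef_rot: [[0.144, 0.99, -0.001], [0.99, -0.144, 0.0], [-0.0, -0.001, -1.0]]
ft_force: [-0.5, 4.0, -9.4]
opening: 0.323
grasp_force: 30.0
```

Emit:
apply_moves(
  steps=[
    {"dx": 0,"dy": 0,"dz": 0.6,"ax": 0,"ay": 0,"az": 0,"jaw": 15},
    {"dx": 0,"dy": 0,"dz": 0.6,"ax": 0,"ay": 0,"az": 0,"jaw": 15},
    {"dx": 0,"dy": 0,"dz": 0,"ax": 0,"ay": 0,"az": 0,"jaw": 15},
  ],
)

```text
time: 26.05
tcp_pos: [0.5574, 0.3057, 0.0759]
eef_rot: [[0.144, 0.99, -0.002], [0.99, -0.144, -0.0], [-0.0, -0.002, -1.0]]
ft_force: [-0.5, 6.0, -16.7]
opening: 0.326
grasp_force: 30.0
```

The knob is at its stop: 16.7 N and z has stalled. Lowering slowly.

Emit:
apply_moves(
  steps=[
    {"dx": 0,"dy": 0,"dz": -1.5,"ax": 0,"ay": 0,"az": 0,"jaw": 15},
    {"dx": 0,"dy": 0,"dz": -1.5,"ax": 0,"ay": 0,"az": 0,"jaw": 15},
    {"dx": 0,"dy": 0,"dz": -1.5,"ax": 0,"ay": 0,"az": 0,"jaw": 15},
    {"dx": 0,"dy": 0,"dz": -1.5,"ax": 0,"ay": 0,"az": 0,"jaw": 15},
    {"dx": 0,"dy": 0,"dz": -1.5,"ax": 0,"ay": 0,"az": 0,"jaw": 15},
    {"dx": 0,"dy": 0,"dz": -1.5,"ax": 0,"ay": 0,"az": 0,"jaw": 15},
    {"dx": 0,"dy": 0,"dz": -1.5,"ax": 0,"ay": 0,"az": 0,"jaw": 15},
    {"dx": 0,"dy": 0,"dz": -1.5,"ax": 0,"ay": 0,"az": 0,"jaw": 15},
    {"dx": 0,"dy": 0,"dz": -1.5,"ax": 0,"ay": 0,"az": 0,"jaw": 15},
    {"dx": 0,"dy": 0,"dz": 0,"ax": 0,"ay": 0,"az": 0,"jaw": 15},
  ],
)

```text
time: 27.3
tcp_pos: [0.5575, 0.3058, 0.0638]
eef_rot: [[0.143, 0.99, -0.001], [0.99, -0.143, 0.0], [-0.0, -0.001, -1.0]]
ft_force: [-2.6, 4.2, -4.5]
opening: 0.324
grasp_force: 30.0
```

Emit:
apply_moves(
  steps=[
    {"dx": 0,"dy": 0,"dz": -1,"ax": 0,"ay": 0,"az": 0,"jaw": 15},
    {"dx": 0,"dy": 0,"dz": -1,"ax": 0,"ay": 0,"az": 0,"jaw": 15},
    {"dx": 0,"dy": 0,"dz": -0.8,"ax": 0,"ay": 0,"az": 0,"jaw": 15},
    {"dx": 0,"dy": 0,"dz": -0.5,"ax": 0,"ay": 0,"az": 0,"jaw": 15},
    {"dx": 0,"dy": 0,"dz": 0,"ax": 0,"ay": 0,"az": 0,"jaw": 15},
  ],
)

```text
time: 27.92
tcp_pos: [0.5575, 0.3058, 0.0608]
eef_rot: [[0.144, 0.99, -0.001], [0.99, -0.144, 0.0], [-0.0, -0.001, -1.0]]
ft_force: [-3.8, 4.3, -3.9]
opening: 0.323
grasp_force: 30.0
```

Emit:
apply_moves(
  steps=[
    {"dx": 0,"dy": 0,"dz": -0.5,"ax": 0,"ay": 0,"az": 0,"jaw": 15},
    {"dx": 0,"dy": 0,"dz": -0.5,"ax": 0,"ay": 0,"az": 0,"jaw": 15},
    {"dx": 0,"dy": 0,"dz": 0,"ax": 0,"ay": 0,"az": 0,"jaw": 15},
  ],
)

```text
time: 28.3
tcp_pos: [0.5576, 0.3058, 0.0606]
eef_rot: [[0.144, 0.99, -0.001], [0.99, -0.144, 0.0], [0.0, -0.001, -1.0]]
ft_force: [-5.5, 2.8, 2.7]
opening: 0.323
grasp_force: 30.0
```

The knob is back at rest: z is the same as before the pull and the force has turned positive. Releasing and retreating.

Emit:
apply_moves(
  steps=[
    {"dx": 0,"dy": 0,"dz": 0,"ax": 0,"ay": 0,"az": 0,"jaw": 34},
    {"dx": 0,"dy": 0,"dz": 0,"ax": 0,"ay": 0,"az": 0,"jaw": 46},
    {"dx": 0,"dy": 0,"dz": 0,"ax": 0,"ay": 0,"az": 0,"jaw": 54},
    {"dx": 0,"dy": 0,"dz": 0,"ax": 0,"ay": 0,"az": 0,"jaw": 54},
    {"dx": 0,"dy": 0,"dz": 15,"ax": 0,"ay": 0,"az": 0,"jaw": 54},
    {"dx": 0,"dy": 0,"dz": 40,"ax": 0,"ay": 0,"az": 0,"jaw": 54},
    {"dx": 0,"dy": 0,"dz": 50,"ax": 0,"ay": 0,"az": 0,"jaw": 54},
    {"dx": 0,"dy": 0,"dz": 50,"ax": 0,"ay": 0,"az": 0,"jaw": 54},
    {"dx": 0,"dy": 0,"dz": 30,"ax": 0,"ay": 0,"az": 0,"jaw": 54},
    {"dx": 0,"dy": 0,"dz": 0,"ax": 0,"ay": 0,"az": 0,"jaw": 54},
  ],
)

```text
time: 29.55
tcp_pos: [0.5599, 0.3065, 0.2488]
eef_rot: [[0.143, 0.99, 0.007], [0.99, -0.143, 0.003], [0.004, 0.006, -1.0]]
ft_force: [1.3, 0.7, 0.3]
opening: 0.614
grasp_force: 0.0
```

Run:
```python
from h import *
f=grab_frame("scene");cv2.imwrite("pics/s8.png",cv2.resize(f,(784,588)))
s=get_state();print(s["time"],s["ft_force"])
```

```text
29.6 [ 0.21422621 -0.37834546 -0.11418188]
```

View pics/s8.png

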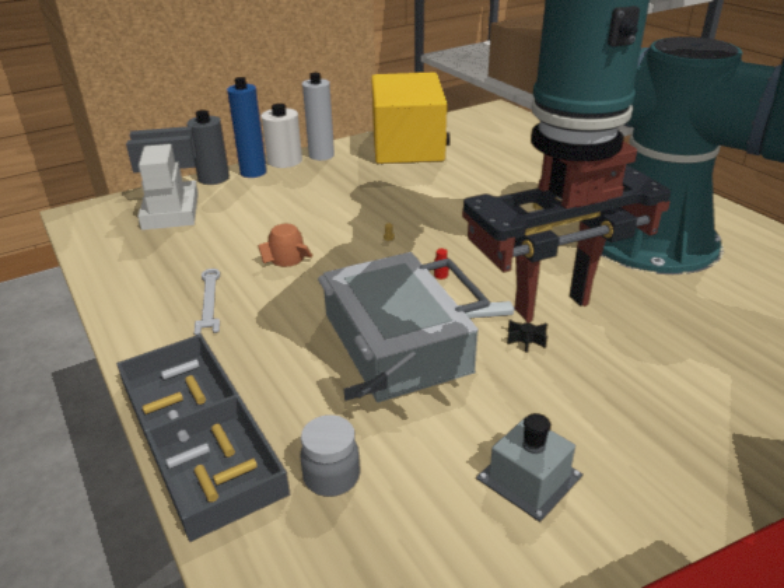

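The lid is shut flat at about (400,310), the knob is down at (537,430), the bystanders are where they were, and the gripper is clear. Handing in.

```bash
python3 -c "from rig import close_job;print(close_job())"
```

```text
the job is handed in; nothing more can be done
None
```

The job is done and handed in at about 30 s: the large plug stands in the box, the lid was held until it was shut, and then the knob was pulled up to its stop and lowered slowly. In the last picture, nothing else on the bench had visibly moved.

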